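Lock a plug-in module into its test dock with the cam

TASK

Slide the grey module along its dock until its bolt stands in the mouth of the brass hook, then turn the red crank clockwise, about half a turn, so that the hook draws the module in tight on its seat. Turn until you feel it firmly tight but do not force it, as overtightening damages the lock; leave it locked and do not disturb the other things on the bench.

Things in the scene. Friction and masses are not known exactly. Their poses are not given: they have to be found in the camera images.
- dock: Test dock fixed to the bench: aluminium base plate 330 x 120 mm, 10 mm thick, with two blue guide rails, a brass hook and a red crank. Origin on the bench surface under the cam's upright axis; z up. Its x axis is the direction in which the module slides home; the plate runs from x = -270 to x = 60 mm; y = 0 is its middle line
- guide (a point): Midway between the two blue guide rails, at the height of their tops (30 mm above the bench), 122 mm before the cam's axis. The rails are 135 mm long along the dock's x (x = -190 to -55 mm), 66 mm apart, 11 mm thick; the module slides between them on the plate
- pads (a point): Midway between the two orange sprung pads, which meet the module's inner face here, 84 mm before the cam's axis, and push back with 0.3 N per mm. About 9 mm further in, two dark steel seat blocks with stiff rubber faces (top 50 mm above the bench) stop the module for good; where exactly varies by 2.4 mm either way from dock to dock and cannot be measured beforehand
- cam_axis (a point): On the cam's upright axis, 53 mm above the bench, in the red crank arm (49 to 57 mm above the bench, 14 mm wide). Free turning takes about 2 N at the knob and drawing the module against the pads 3 to 7 N, unevenly; once the module is on its seat the force climbs steadily: 10 to 12 N at the knob is firmly tight (it settles back a little when let go), 14 N or more is too much
- cam (a joint): Angle of the cam (rad): -0.2 to 0.2 at the start, with the hook's mouth open to the module; grows as the crank is turned clockwise seen from above, up to 4.4. The spiral hook draws the bolt in by 4.5 mm per radian; the cam becomes stiff somewhere from about 2.5 to 3.8, near half a turn, when the module meets its seat. Friction keeps it where it is left
- hook (a point): Middle of the brass spiral hook under the crank, on the cam's axis, 40 mm above the bench; it turns with the cam. The hook lies 34 to 49 mm above the bench, up to 43 mm from the axis. At cam = 0 its mouth faces the module (-x of the dock)
- crank_knob (a point): Middle of the upright black round knob of the red crank: 16 mm diameter, from 57 to 93 mm above the bench (this point at 75), 55 mm from the cam's axis. At cam = 0 it stands 100 degrees anticlockwise from the dock's x axis seen from above, and it goes clockwise by the cam angle. The knob spins freely on the crank
- bolt (a point): Middle of the grey module's bolt: an upright steel pin, 10 mm diameter, 27 to 47 mm above the bench (this point at 37), on a tongue, 140 mm ahead of the module's outer face. With the module just touching the sprung pads it is 24 mm before the cam's axis, inside the hook's mouth, which takes it from 26 down to 18 mm. Drawn tight it is 11 to 18 mm before the axis
- push_face (a point): Middle of the outer face (away from the cam) of the grey plug-in module, 32.5 mm above the bench. Housing 80 mm long (along the dock's x), 64 mm wide, top 55.5 mm above the bench. It stands in the dock between the rails, 10 to 30 mm short of the pads at the start, and slides with 1.5 to 4 N of friction. Axes as the dock's
- module: The grey module, 0.3 to 0.55 kg; origin at the middle of the housing's underside, 10 mm above the bench; x axis towards its bolt, which is 100 mm ahead of this origin; z up
- screwdriver_grip (a point): Screwdriver lying on the bench; a bystander
- mug: Blue ceramic mug, 80 wide, 95 high (mm); a bystander; origin at the middle of its underside
- spool: Blue solder spool standing on end, 60 wide, 40 high (mm); a bystander; origin at the middle of its underside
- spare_module: Black spare module of the same size as the grey one, standing loose on the bench, not to be used; a bystander; origin at the middle of its underside
- parts_tray: Black divided parts tray, 120 x 160, 45 high (mm); a bystander; origin at the middle of its underside
- carton: Small cardboard carton, 100 x 130, 70 high (mm); a bystander; origin at the middle of its underside
- spray_can: Blue spray can with a red cap, 52 wide, 150 high (mm); a bystander; origin at the middle of its underside

How it is judged (in metres and radians):
On the way, in this order (a step that is already met when the one before it is completed fails the run):
1. the bolt stands in the open hook's mouth: less than 27 mm before the cam's axis, the cam not yet turned past 0.45 rad (x of bolt in the frame of dock above -0.027 m and value of joint cam below 0.45 rad), for 0.2 s.
2. the cam has been turned past 2.2 rad with the bolt in its hook (hook pulling on the bolt with over 3 N) (value of joint cam above 2.2 rad and contact force between cam and module above 3 N and x of bolt in the frame of dock above -0.0195 m), for 0.2 s.
At the end, for the whole second after the job is handed in: The hook pulls on the bolt with more than 14 N, the cam is turned past 2.2 rad, the bolt is less than 18.5 mm before the cam's axis, and the module is at rest (contact force between cam and module above 14 N and value of joint cam above 2.2 rad and x of bolt in the frame of dock above -0.0185 m and linear speed of module below 0.01 m/s); the robot touches nothing.
It fails at once if lock overtightened: the hook pulls on the bolt with more than 65 N (contact force between cam and module above 65 N).
It fails at once if a bystander is moved by more than 20 mm (distance of any of screwdriver_grip, mug, spool, spare_module, parts_tray, carton, spray_can from where it was at the start of the episode above 0.02 m).
It also fails if it takes over 72 s, if anything falls off the work surface, if the arm or the gripper's body presses on something with over 40 N, if the wrist force passes 120 N, or if a joint passes its speed limit or range.

ROBOT

A 7-joint arm with a two-finger parallel gripper is mounted at the origin on the work surface. World frame = base frame: x ahead of the robot, y to its left, z up, the work surface at z = 0. Lengths are in mm, angles in rad, forces in N, time in s.
With the tool pointing down it reaches from about 400 to 850 mm from the base axis. Payload 10.4 kg.
Tool frame: the origin (TCP) lies at the very end of the fingers, on their centre line; the grasp point (between the pads) lies 19 mm behind it; z points along the fingers, y is the line along which they close (so a half turn about z gives the same grasp; the last joint's range is limited). The gripper opens to 85 mm and grips with 20 to 120 N. Pads are 22 mm wide; open, the fingers measure 114 mm over their backs; the gripper's body (76 mm by 85 mm) begins 54 mm behind the grasp point. The pads swing forward as they close: fully open they stand 13 mm farther back than shut.
Start: joints at [-1.246, 0.332, -0.065, 1.46, 0.022, 1.35, -0.088], TCP at [213.007, 587.605, 231.338] pointing down, gripper open.
Joint ranges: [-2.6, 2.6], [-0.5, 2.12], [-1.47, 1.34], [0.16, 2.42], [-1.27, 4.41], [0.06, 2.06], [-2.6, 2.6]. Speed limits (rad/s): [2.22, 2.22, 2.79, 2.79, 3.14, 3.14, 3.14].

INTERFACE

Orientations are given as a rotation vector (axis times angle).
In Python, from cell import monitor, vision, workorder gives the robot as it stands. The module is installed in compiled form; this text tells all that it offers.
- The arm moves only by the tool apply_moves, never from a script. Its argument "increments" is one flat list of numbers, 4 for each row, row after row: the shift along the world's x, y, z in m, then the turn about the world's z in degrees. In form: [x, y, z, yaw, x, y, z, yaw, ...]. A call has 1 to 12 rows; each row shifts and turns the commanded pose from where the row before left it; what a row does not reach is not made up. A row lasts 1/10 s, in which the tool goes at most 50 mm and 8.59 degrees, less where a joint would pass 70% of its speed; a pose out of reach is approached as far as the arm can. A call is refused whole if a number of a shift passes 0.05 or a number of a turn 8.59, either way. A call with a gripper value outside its range is refused whole. "fingers" is the opening, from -1 (shut) to 1 (fully open), so that 0 is half open, set as the call begins (left out, the last holds). The fingers move at their own pace and stop on an object; "grip_force" is the grip in N (left out, the last holds). Time passes only in rows, so rows that do not move let the fingers close. It gives the time, the measured TCP pose, the force, the opening and the grip force at its end, in the units of the state.
- monitor.get_obs(): the state, without advancing time (a new reading comes with each control period).
- vision.read_camera(name): name is "side" or "top" or "wrist"; returns (picture, depth): 420x560x3 uint8, red, green, blue; 420x560 float32, mm along the optical axis (not along the pixel's ray), 0 where there is no reading.
- vision.camera_info(name): a dict with "mtx" (3x3 intrinsics, pixels), "rvec" (rotation vector, rad) and "tvec" (3), from world to camera coordinates, as OpenCV has them. Camera axes: x right, y down, z forward; pixel columns grow to the right and rows downward; lengths in mm; the calibration is good to about 2 mm. The wrist camera is an equidistant fisheye: a pixel r from the principal point sees the ray r / f radians off the axis. A picture is of the moment at which its call begins: read the wrist's pose just before it. camera_info takes no time and is no camera call; for the wrist camera it gives the pose at the moment of the call.
- workorder.sign_off(): hands the job in; it is judged then, once.
The state is a dict: "time": time; "q": joint angles; "joint_vel": joint speeds; "effort": joint torques, N m; "tcp_pos": TCP position; "tool_rot": TCP orientation; "wrist_force": force on the tool from outside, world axes, zero at the start; "torque": the same for the moment, N m; "width": opening from 0.0 (shut) to 1.0 (fully open); "grip_force": force on a finger pad.
Only numpy, scipy, OpenCV 4.12 (cv2) and the standard library are available. Lean on these libraries where they do the work, as an engineer would, in place of code of your own. Each camera call takes 0.05 s, during which the arm holds its last target. There are 200 camera calls.

## Working session

There is one attempt and no reset: what is moved stays moved. The work goes in short steps, Python scripts to look and compute and a tool call to move; the robot and the scene stay as the last step left them, time stands still between calls to the robot, and variables do not carry over. Pictures are saved under pics/ and viewed, at most 10 in all, crops included, and the job is handed in when it is done.

Besides the shell and the picture viewer there is one more tool, called after ">>>" by a JSON object that holds its "fn" and its "kwargs". apply_moves: Moves the arm, as the interface text tells. Its arguments: {"type":"object","properties":{"increments":{"type":"array"},"fingers":{"type":"number"},"grip_force":{"type":"number"}},"required":["increments"]}

```bash
mkdir -p pics; cat > h.py <<'E'
import numpy as np, cv2
from cell import monitor, vision, workorder
def cam(n):
    i=vision.camera_info(n); R=cv2.Rodrigues(np.array(i["rvec"],float))[0]
    return np.array(i["mtx"],float),R,np.array(i["tvec"],float).ravel()
def cloud(n,d):
    K,R,t=cam(n); v,u=np.indices(d.shape)
    P=np.stack([(u-K[0,2])/K[0,0]*d,(v-K[1,2])/K[1,1]*d,d],-1)
    return (P-t)@R
E
python3 - <<'E'
from h import *
for n in("top","side"):
    p,d=vision.read_camera(n); cv2.imwrite(f"pics/{n}0.png",p[:,:,::-1]); np.savez(f"{n}0.npz",p=p,d=d)
o=monitor.get_obs();print(o)
E
```

```text
{'time': 0.1, 'q': array([-1.24559449,  0.33284039, -0.06469581,  1.46087542,  0.02157328,
        1.34991013, -0.08849697]), 'joint_vel': array([ 1.07872606e-03, -2.36272929e-03, -3.70249689e-04, -2.05008185e-03,
        1.21173616e-03, -2.23765749e-04, -2.11899462e-05]), 'effort': array([ 2.64822018e-03, -6.26735330e+01,  4.99168702e-02, -3.92430854e+01,
        1.64301455e-02,  6.90851870e-03, -2.66710566e-05]), 'tcp_pos': array([212.8985976 , 587.24977532, 230.56703257]), 'tool_rot': array([-5.43522581e-01, -3.09401890e+00,  2.08091175e-03]), 'wrist_force': array([0.13172768, 0.37878847, 0.58853126]), 'torque': array([ 0.0168975 , -0.01504902, -0.01188781]), 'grip_force': 0.0, 'width': 0.9991120508677086}
```

View pics/top0.png

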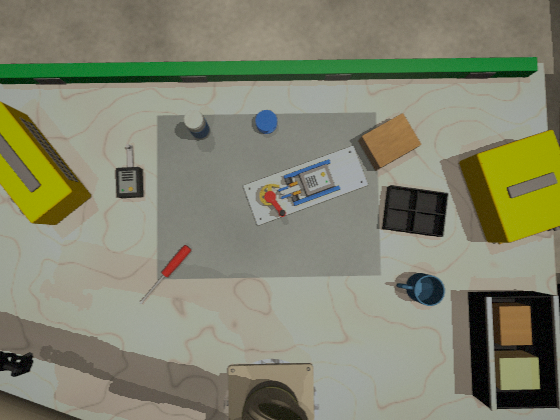

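View pics/side0.png

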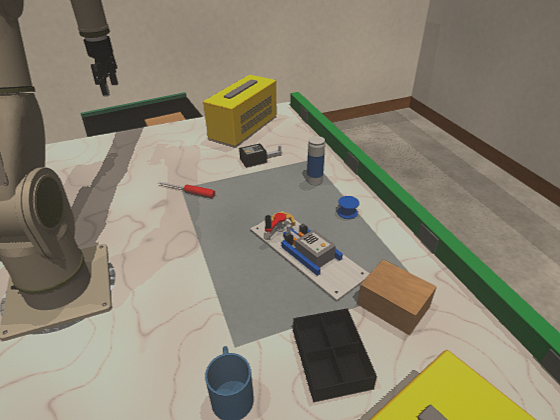

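Top view: the plate runs from about (365,165) to (252,205), with the red crank at (270,198), its knob near (282,215) and the grey module at (316,180). The slide direction is toward the image's left and slightly down. Next I'll measure these.

```bash
cat > m.py <<'E'
from h import *
for n in("top","side"):
    z=np.load(f"{n}0.npz");p,d=z["p"],z["d"];X=cloud(n,d)
    hsv=cv2.cvtColor(p,cv2.COLOR_RGB2HSV); H,S,V=[hsv[...,i].astype(int) for i in range(3)]
    W=X.reshape(-1,3)
    # region: plate component
    if n=="top":
        roi=np.zeros(d.shape,bool); roi[140:230,235:375]=1
        box=[]
    else:
        roi=np.zeros(d.shape,bool); roi[200:305,240:375]=1
    Z=X[...,2]
    bench=np.median(Z[roi&(Z<6)&(Z>-8)]); print(n,"bench z",bench)
    plate=roi&(S<45)&(V>140)&(Z-bench>5)&(Z-bench<16)
    P=X[plate][:,:2]
    # keep largest component
    nn,l,st,c=cv2.connectedComponentsWithStats((roi&(Z-bench>5)).astype(np.uint8))
    k=1+np.argmax(st[1:,4]); m=l==k
    print("comp",st[k]); Q=X[m&(Z-bench<60)][:,:2].astype(np.float32)
    print("rect",cv2.minAreaRect(Q))
    blue=m&(H>100)&(H<125)&(S>120)
    B=X[blue&(Z-bench>22)&(Z-bench<38)]
    print("blue n",len(B),"mean",B.mean(0),"rect",cv2.minAreaRect(B[:,:2].astype(np.float32)))
    red=m&((H<8)|(H>172))&(S>150)
    R=X[red]; print("red",len(R),np.median(R,0),cv2.minAreaRect(R[:,:2].astype(np.float32)))
    kn=roi&(Z-bench>72)&(Z-bench<110); print("knob",kn.sum(),X[kn].mean(0) if kn.any() else None, X[kn].max(0))
    md=m&(Z-bench>51)&(Z-bench<62)&(S<60)
    print("mod",md.sum(),cv2.minAreaRect(X[md][:,:2].astype(np.float32)))
E
python3 m.py
python3 - <<'E'
import cv2
p=cv2.imread("pics/top0.png")[135:235,235:385];cv2.imwrite("pics/topc.png",cv2.resize(p,None,fx=5,fy=5,interpolation=cv2.INTER_CUBIC))
E
```

```text
top bench z -0.07188534033313373
comp [ 243  146  126   79 4848]
rect ((602.5125732421875, -106.45587158203125), (132.1859588623047, 336.3287658691406), 19.706247329711914)
blue n 357 mean [ 602.21433254 -116.08821027   29.28026059] rect ((603.003662109375, -109.80279541015625), (88.10932922363281, 157.69195556640625), 18.81094741821289)
red 155 [559.51953461 -12.54850572  56.33470577] ((548.9776000976562, -21.95965576171875), (78.86693572998047, 27.373186111450195), 42.43138885498047)
knob 48 [ 586.7847678  -129.36552815   85.55785459] [710.66675504 -32.9234094  101.46847163]
mod 647 ((596.1959228515625, -97.52631378173828), (71.16410064697266, 162.15020751953125), 23.428068161010742)
side bench z -0.10361034175847866
comp [ 251  211  124   94 4845]
rect ((616.2890625, -141.6162567138672), (124.10086822509766, 405.3948974609375), 19.27320098876953)
blue n 233 mean [ 588.23489201 -134.91217581   29.03152767] rect ((604.7600708007812, -111.05531311035156), (88.56161499023438, 163.28343200683594), 19.699405670166016)
red 140 [558.5305708  -19.16047999  56.12726125] ((407.5690612792969, -388.2851257324219), (881.8156127929688, 52.117252349853516), 68.5978012084961)
knob 63 [538.02603591 -68.85092269  84.21191109] [682.48835526 -31.66865658  94.89516395]
mod 585 ((595.0531005859375, -96.92911529541016), (77.86869049072266, 176.00698852539062), 28.585195541381836)
```

View pics/topc.png

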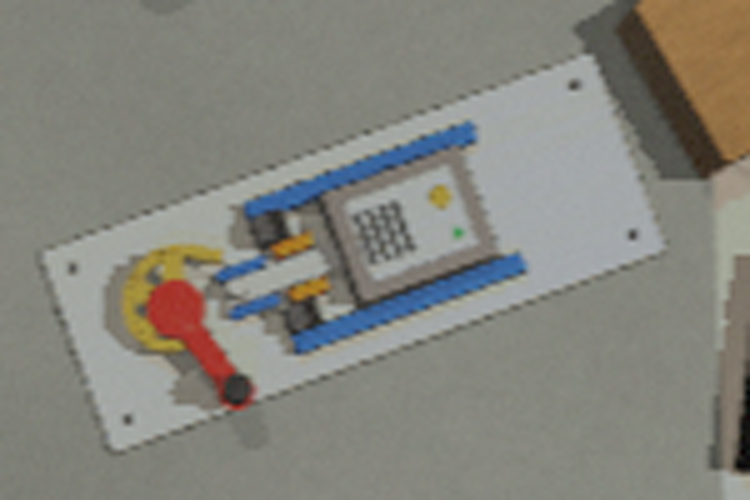

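Crop of the top view: plate corners are at crop (42,250), (593,57), (665,245), (115,452); the crank hub is at (176,308) and the knob at (237,388). The module's outer edge runs (463,150) to (497,255). I'll project these onto their known heights.

```bash
cat > g.py <<'E'
from h import *
K,R,t=cam("top"); C=-R.T@t
def w(x,y,z):
    u,v=235+(x+.5)/5-.5,135+(y+.5)/5-.5
    r=R.T@np.array([(u-K[0,2])/K[0,0],(v-K[1,2])/K[1,1],1]); return (C+r*(z-C[2])/r[2])[:2]
a,b,c,e=[w(*q,10) for q in((42,250),(593,57),(665,245),(115,452))]
print("corners",a,b,c,e, "len",np.linalg.norm(a-b),np.linalg.norm(e-c),np.linalg.norm(a-e),np.linalg.norm(b-c))
ctr=(a+b+c+e)/4; dx=(a-b)+(e-c); dx/=np.linalg.norm(dx); dy=np.array([-dx[1],dx[0]])
o=ctr+dx*105
print("yaw",np.degrees(np.arctan2(dx[1],dx[0])),"ctr",ctr,"origin",o)
D=lambda p:np.array([(p-o)@dx,(p-o)@dy])
for nm,q in dict(hub=(176,308,58),knob=(237,388,93),m1=(463,150,55.5),m2=(497,255,55.5),m3=(325,195,55.5),m4=(362,303,55.5),r1=(474,124,30),r2=(245,212,30),r3=(525,262,30),r4=(298,353,30)).items():
    p=w(*q); print(nm,p.round(1),"dock",D(p).round(1))
E
python3 g.py
```

```text
corners [604.75390275  67.66618389] [ 708.6469089  -242.69507732] [ 601.95316658 -280.00064412] [491.65460473  28.61527915] len 327.2886633982031 327.73397877482626 119.65126148670933 113.02769555787074
yaw 109.087724972153 ctr [ 601.75214574 -106.6035646 ] origin [567.41552392  -7.37657028]
hub [567.2  -6.7] dock [0.7 0. ]
knob [521.7 -38.2] dock [-14.2  53.3]
m1 [ 650.8 -163.6] dock [-174.9  -27.7]
m2 [ 593.3 -180.6] dock [-172.2   32.2]
m3 [627.4 -88.3] dock [-96.1 -30.2]
m4 [ 568.4 -107.1] dock [-94.5  31.6]
r1 [ 668.7 -172.7] dock [-189.4  -41.7]
r2 [621.9 -45.4] dock [-53.7 -39. ]
r3 [ 591.7 -198.9] dock [-189.    39.7]
r4 [543.6 -73. ] dock [-54.3  44. ]
```

The dock origin is at about (567,-7), slide direction 109.5°, and the module's outer face is at dock x ≈ -174. I'll move over behind the module.

>>> {"fn": "apply_moves", "kwargs": {"increments": [0.021,-0.039,0,-2.5,0.021,-0.039,0,-2.5,0.021,-0.039,0,-2.5,0.021,-0.039,0,-2.5,0.021,-0.039,0,-2.5,0.021,-0.039,0,-2.5,0.021,-0.039,0,-2.5,0.021,-0.039,0,-2.5,0.021,-0.039,0,-2.5,0.021,-0.039,0,-2.5,0.021,-0.039,0,-2.5,0.021,-0.039,0,-2.5], "fingers": -1}}

```text
time: 1.3
tcp_pos: [465.4, 117.8, 231.3]
tool_rot: [-1.328, -2.847, -0.0]
wrist_force: [0.9, 1.0, 0.3]
width: 0.002
grip_force: 0.0
```

>>> {"fn": "apply_moves", "kwargs": {"increments": [0.0212,-0.04,0,-2.56,0.0212,-0.04,0,-2.56,0.0212,-0.04,0,-2.56,0.0212,-0.04,0,-2.56,0.0212,-0.04,0,-2.56,0.0212,-0.04,0,-2.56,0.0212,-0.04,0,-2.56,0.0212,-0.04,0,-2.56,0,0,-0.04,0,0,0,-0.04,0,0,0,-0.04,0,0,0,0,0]}}

```text
time: 2.5
tcp_pos: [631.2, -198.9, 105.3]
tool_rot: [-1.806, -2.56, 0.006]
wrist_force: [-0.4, 0.3, -0.6]
width: -0.002
grip_force: 0.0
```

>>> {"fn": "apply_moves", "kwargs": {"increments": [0,0,0,0,0,0,0,0,0,0,0,0]}}

```text
time: 2.8
tcp_pos: [635.8, -200.8, 113.9]
tool_rot: [1.809, 2.564, 0.003]
wrist_force: [-1.1, -0.3, 0.3]
width: 0.0
grip_force: 0.0
```

```bash
python3 - <<'E'
from h import *
o=monitor.get_obs();print(o["tcp_pos"],o["q"])
p,d=vision.read_camera("top"); q=p[135:255,235:385];cv2.imwrite("pics/top1.png",cv2.resize(q[:,:,::-1],None,fx=5,fy=5,interpolation=cv2.INTER_CUBIC))
p,d=vision.read_camera("wrist");cv2.imwrite("pics/w1.png",p[:,:,::-1])
i=vision.camera_info("wrist");print(i)
E
```

```text
[ 635.79636066 -200.78467215  113.86198646] [-0.2019148   0.56331719  0.61584375  1.50937267 -0.34170916  1.17414683
  0.8147052 ]
{'mtx': array([[325.1922621 ,   0.        , 281.67860965],
       [  0.        , 325.1922621 , 207.98905804],
       [  0.        ,   0.        ,   1.        ]]), 'rvec': array([-2.79946424, -0.48403062, -0.07617695]), 'tvec': array([-529.99763406, -387.14617044,  144.98602093])}
```

View pics/w1.png

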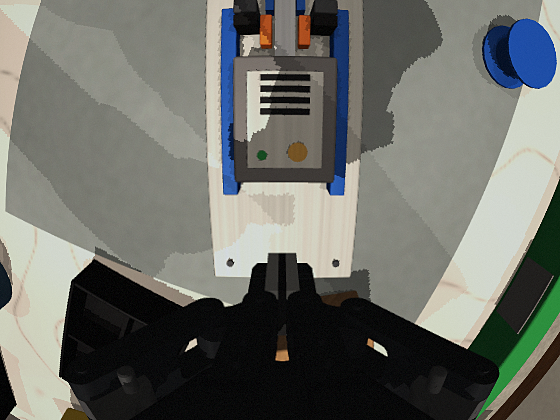

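The wrist view shows the gripper centred behind the module: finger tips at (283,255), module's outer edge at row 182 from columns 235 to 333, rails symmetric on both sides. Descend and approach.

>>> {"fn": "apply_moves", "kwargs": {"increments": [0,0,-0.038,0,0,0,-0.038,0,0,0,0,0,0,0,0,0,-0.0017,0.0047,0,0,-0.0017,0.0047,0,0,-0.0017,0.0047,0,0,0,0,0,0,0,0,0,0]}}

```text
time: 3.8
tcp_pos: [629.7, -186.0, 35.8]
tool_rot: [1.81, 2.567, 0.001]
wrist_force: [-0.1, -0.6, -0.5]
width: 0.004
grip_force: 0.0
```

>>> {"fn": "apply_moves", "kwargs": {"increments": [-0.0007,0.0019,0,0,-0.0007,0.0019,0,0,0,0,0,0,0,0,0,0]}}

```text
time: 4.2
tcp_pos: [628.1, -182.5, 35.3]
tool_rot: [-1.811, -2.567, -0.0]
wrist_force: [-0.3, -0.5, -0.2]
width: 0.002
grip_force: 0.0
```

>>> {"fn": "apply_moves", "kwargs": {"increments": [-0.0007,0.0019,0,0,-0.0007,0.0019,0,0,0,0,0,0,0,0,0,0]}}

```text
time: 4.6
tcp_pos: [626.7, -178.4, 35.3]
tool_rot: [-1.811, -2.567, -0.0]
wrist_force: [0.9, -0.0, 0.4]
width: 0.001
grip_force: 0.0
```

>>> {"fn": "apply_moves", "kwargs": {"increments": [-0.0007,0.0019,0,0,0,0,0,0,0,0,0,0]}}

```text
time: 4.9
tcp_pos: [626.0, -176.6, 35.3]
tool_rot: [-1.811, -2.567, -0.0]
wrist_force: [0.1, -0.3, -0.0]
width: -0.004
grip_force: 0.1
```

>>> {"fn": "apply_moves", "kwargs": {"increments": [-0.0007,0.0019,0,0,0,0,0,0,0,0,0,0]}}

```text
time: 5.2
tcp_pos: [625.3, -174.7, 35.3]
tool_rot: [-1.811, -2.567, -0.0]
wrist_force: [-0.4, 0.2, 0.1]
width: 0.003
grip_force: 0.1
```

>>> {"fn": "apply_moves", "kwargs": {"increments": [-0.0007,0.0019,0,0,0,0,0,0,0,0,0,0]}}

```text
time: 5.5
tcp_pos: [624.6, -172.8, 35.3]
tool_rot: [-1.811, -2.567, -0.0]
wrist_force: [0.6, 0.3, 0.2]
width: -0.001
grip_force: 0.1
```

```bash
python3 - <<'E'
from h import *
o=monitor.get_obs();print(o["tcp_pos"],o["wrist_force"])
p,d=vision.read_camera("wrist");cv2.imwrite("pics/w2.png",p[:,:,::-1])
E
```

```text
[ 624.59735752 -172.83183184   35.33722267] [0.55371198 0.34496781 0.22546419]
```

View pics/w2.png

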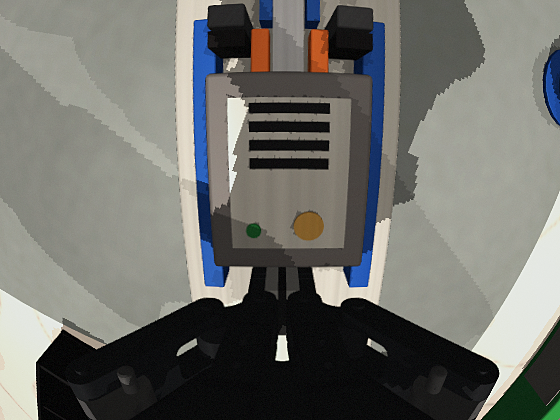

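Module inner edge is at row 72, just short of the orange pads (251–325); fingertips are right behind the outer edge at row 266. I'll measure via fisheye.

```bash
cat > f.py <<'E'
from h import *
o=np.array([567.4,-7.2]);a=np.radians(109.5);dx=np.array([np.cos(a),np.sin(a)]);dy=np.array([-dx[1],dx[0]])
D=lambda p:np.array([(p[:2]-o)@dx,(p[:2]-o)@dy]).round(1)
def fw(u,v,z):
    K,R,t=cam("wrist");C=-R.T@t
    q=np.array([u-K[0,2],v-K[1,2]])/K[0,0];r=np.linalg.norm(q)
    ray=R.T@np.append(q/r*np.sin(r),np.cos(r)); return C+ray*(z-C[2])/ray[2]
E
python3 - <<'E'
from f import *
print("tcp",D(monitor.get_obs()["tcp_pos"]))
for nm,q in dict(outL=(214,265,55.5),outR=(362,265,55.5),inL=(210,72,55.5),inR=(370,72,55.5),padL=(260,72,40),railL=(195,286,30),railR=(375,286,30),raili=(192,21,30)).items(): print(nm,D(fw(*q)))
E
```

```text
tcp [-175.2    1.4]
outL [-162.6   31.5]
outR [-162.6  -31.9]
inL [-84.   29.5]
inR [-83.5 -30.4]
padL [-82.9  11.8]
railL [-189.2   49.3]
railR [-189.1  -47.9]
raili [-55.6  43.8]
```

>>> {"fn": "apply_moves", "kwargs": {"increments": [-0.0005,0.0014,0,0,0,0,0,0,0,0,0,0]}}

```text
time: 5.85
tcp_pos: [624.1, -171.5, 35.3]
tool_rot: [-1.811, -2.567, -0.0]
wrist_force: [-0.1, 0.2, -0.0]
width: -0.002
grip_force: 0.4
```

```bash
python3 - <<'E'
from f import *
o=monitor.get_obs();print("tcp",D(o["tcp_pos"]),o["wrist_force"])
p,d=vision.read_camera("wrist")
s=p[60:80,230:350].astype(int).sum(2); print(s[:,[0,10,110]].T)
g=p[255:275,225].astype(int).sum(1);print(g)
E
```

```text
tcp [-173.8    1.4] [-0.14824037  0.1914559  -0.03925777]
[[  0 475 497 591 649 636 639 635 643 663 680 571 202 143 165 228 386 390
  399 391]
 [162 271 242 370 358 356 363 357 354 352 358 386 132 171 186 205 209 205
  201 210]
 [  3  32 276 367 350 366 361 363 358 367 359 378 348 182 188 230 228 240
  251 248]]
[146 148 148 138 139 139 149 135 143 142 129  92  76  68  76  75  76  74
  83  67]
```

>>> {"fn": "apply_moves", "kwargs": {"increments": [0.0033,-0.0094,0,0,0,0,0.045,0,0,0,0.05,0,-0.0264,0.0357,0,0,-0.0264,0.0357,0,0,-0.0264,0.0357,0,0,-0.0264,0.0357,0,0,0,0,0,0,0,0,0,0,0,0,0,0], "fingers": 0, "grip_force": 60}}

```text
time: 6.9
tcp_pos: [522.5, -39.5, 130.7]
tool_rot: [1.812, 2.565, 0.0]
wrist_force: [0.4, -0.3, -0.1]
width: 0.497
grip_force: 0.0
```

```bash
python3 - <<'E'
from f import *
o=monitor.get_obs();print("tcp",o["tcp_pos"],D(o["tcp_pos"]),o["q"],o["width"])
p,d=vision.read_camera("wrist");cv2.imwrite("pics/w3.png",p[:,:,::-1])
E
```

```text
tcp [522.49159574 -39.47845443 130.70443163] [-15.4  53.1] [-0.57918374  0.21287534  0.63782237  1.88193263 -0.14183944  1.09092334
  0.45394715] 0.49729125818258885
```

View pics/w3.png

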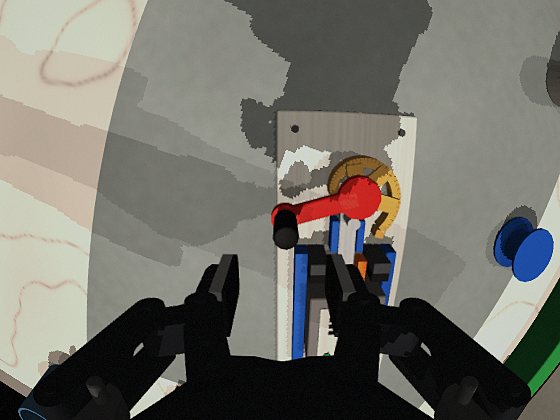

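Wrist view: red hub at (359,198), knob top at about (286,236), hook's mouth open toward the tongue at (346,235).

```bash
python3 - <<'E'
from f import *
for nm,q in dict(hub=(359,198,57),knobtop=(286,235,93),ring=(284,212,55),pl1=(277,112,10),pl2=(417,117,10)).items():
    p=fw(*q); print(nm,p,D(p))
p,d=vision.read_camera("wrist")
print(d[225:250:3,280:294:3].round())
K,R,t=cam("wrist");print(-R.T@t,R[2])
E
```

```text
hub [567.03837292  -6.83227335  57.        ] [0.5 0.2]
knobtop [522.66984533 -36.25495744  93.        ] [-12.5  51.9]
ring [521.10460873 -34.70912572  55.        ] [-10.5  52.8]
pl1 [493.02440859  28.44723331  10.        ] [58.4 58.2]
pl2 [604.04295653  68.2319391   10.        ] [ 58.9 -59.7]
[[195. 194. 193. 194. 198.]
 [193. 192. 193. 194. 193.]
 [192. 193. 194. 193. 194.]
 [193. 193. 194. 194. 194.]
 [194. 194. 193. 195. 193.]
 [195. 195. 195. 195. 195.]
 [196. 197. 196. 195. 195.]
 [  0. 196. 197. 196. 196.]
 [286. 287. 287. 288. 287.]]
[495.83013675  31.94494131 272.44937976] [ 0.09919698 -0.28250776 -0.95412228]
```

>>> {"fn": "apply_moves", "kwargs": {"increments": [-0.0013,0.0023,0,0,0,0,-0.034,0,0,0,-0.034,0,0,0,0,0,0,0,0,0]}}

```text
time: 7.5
tcp_pos: [520.5, -36.5, 62.7]
tool_rot: [-1.812, -2.566, 0.002]
wrist_force: [0.4, 0.8, 1.1]
width: 0.501
grip_force: 0.0
```

>>> {"fn": "apply_moves", "kwargs": {"increments": [0,0,0,0,0,0,0,0,0,0,0,0,0,0,0,0,0,0,0,0,0,0,0,0,0,0,0,0], "fingers": -1, "grip_force": 50}}

```text
time: 8.2
tcp_pos: [523.0, -35.2, 64.4]
tool_rot: [1.808, 2.565, 0.006]
wrist_force: [5.4, 1.7, 1.6]
width: 0.173
grip_force: 48.8
```

The knob is gripped. The arm is compliant, about 2.4 N/mm. Next I'll compute the rows of the arc.

```bash
cat > arc.py <<'E'
import sys
from f import *
th0,dth,n,r=[float(x) for x in sys.argv[1:5]]   # dock deg start, step deg, rows
P=lambda t:o+r*(np.cos(np.radians(t))*dx+np.sin(np.radians(t))*dy)
acc=P(th0)
out=[]
for k in range(1,int(n)+1):
    s=np.round((P(th0-k*dth)-acc)/1e3,4); acc=acc+s*1e3; out+= [s[0],s[1],0,0]
print("start",P(th0),"end",acc); print([float(x) for x in out])
E
cat > st.py <<'E'
from f import *
ob=monitor.get_obs();p=ob["tcp_pos"];d=D(p);f=ob["wrist_force"][:2]
u=(p[:2]-o);R=np.linalg.norm(u);u/=R;tcw=np.array([u[1],-u[0]])
print("t",ob["time"],"tcp",p.round(1),"dock",d,"R",R.round(1),"ang",np.degrees(np.arctan2(d[1],d[0])).round(1),"Frad",(f@u).round(1),"Fcw",(f@tcw).round(1),"w",ob["width"].round(3))
E
python3 st.py; python3 arc.py 103 4 12 53.5
```

```text
start [522.27855765 -35.94552905] end [515.87855765   7.05447095]
[-0.0019, 0.0032, 0.0, 0.0, -0.0017, 0.0034, 0.0, 0.0, -0.0014, 0.0034, 0.0, 0.0, -0.0012, 0.0036, 0.0, 0.0, -0.0009, 0.0036, 0.0, 0.0, -0.0007, 0.0036, 0.0, 0.0, -0.0004, 0.0037, 0.0, 0.0, -0.0002, 0.0038, 0.0, 0.0, 0.0001, 0.0037, 0.0, 0.0, 0.0004, 0.0037, 0.0, 0.0, 0.0006, 0.0037, 0.0, 0.0, 0.0009, 0.0036, 0.0, 0.0]Traceback (most recent call last):
  File "st.py", line 4, in <module>
    print("t",ob["time"],"tcp",p.round(1),"dock",d,"R",R.round(1),"ang",np.degrees(np.arctan2(d[1],d[0])).round(1),"Frad",(f@u).round(1),"Fcw",(f@tcw).round(1),"w",ob["width"].round(3))
                                                                                                                                                                    ^^^^^^^^^^^^^^^^^
AttributeError: 'float' object has no attribute 'round'
```

>>> {"fn": "apply_moves", "kwargs": {"increments": [-0.0007,0.0042,0,0,-0.0017,0.0034,0,0,-0.0014,0.0034,0,0,-0.0012,0.0036,0,0,-0.0009,0.0036,0,0,-0.0007,0.0036,0,0,-0.0004,0.0037,0,0,-0.0002,0.0038,0,0,0,0,0,0]}}

```text
time: 9.1
tcp_pos: [513.8, -6.5, 64.2]
tool_rot: [1.811, 2.567, 0.002]
wrist_force: [-5.8, 0.6, 15.3]
width: 0.167
grip_force: 50.3
```

```bash
sed -i 's/ob\["width"\].round(3)/ob["width"],"gf",ob["grip_force"]/' st.py; python3 st.py; python3 arc.py 71 4 12 53.5
```

```text
t 9.1 tcp [513.8  -6.5  64.2] dock [18.6 50.3] R 53.6 ang 69.7 Frad 5.8 Fcw 0.6 w 0.16704297471452614 gf 50.32556176185608
start [513.90203712  -7.66686965] end [531.30203712  32.23313035]
[0.0001, 0.0037, 0.0, 0.0, 0.0004, 0.0038, 0.0, 0.0, 0.0006, 0.0036, 0.0, 0.0, 0.0008, 0.0037, 0.0, 0.0, 0.0012, 0.0035, 0.0, 0.0, 0.0013, 0.0035, 0.0, 0.0, 0.0016, 0.0034, 0.0, 0.0, 0.0019, 0.0032, 0.0, 0.0, 0.002, 0.0031, 0.0, 0.0, 0.0023, 0.003, 0.0, 0.0, 0.0025, 0.0028, 0.0, 0.0, 0.0027, 0.0026, 0.0, 0.0]
```

>>> {"fn": "apply_moves", "kwargs": {"increments": [-0.0006,0.0037,0.001,0,-0.0002,0.0038,0.001,0,0.0006,0.0036,0,0,0.0008,0.0037,0,0,0.0012,0.0035,0,0,0.0013,0.0035,0,0,0.0016,0.0034,0,0,0.0019,0.0032,0,0,0.002,0.0031,0,0,0.0023,0.003,0,0,0.0025,0.0028,0,0,0,0,0,0]}}

```text
time: 10.3
tcp_pos: [527.1, 31.5, 64.5]
tool_rot: [-1.81, -2.568, -0.001]
wrist_force: [0.5, -0.0, -1.2]
width: 0.169
grip_force: 50.9
```

```bash
python3 st.py; python3 arc.py 27 4 12 54.5
```

```text
t 10.3 tcp [527.1  31.5  64.5] dock [50.  25.1] R 55.9 ang 26.7 Frad -0.4 Fcw 0.3 w 0.16881103783468196 gf 50.94727098941803
start [527.86709678  30.31532438] end [568.86709678  47.31532438]
[0.0027, 0.0027, 0.0, 0.0, 0.0029, 0.0024, 0.0, 0.0, 0.0031, 0.0023, 0.0, 0.0, 0.0032, 0.002, 0.0, 0.0, 0.0033, 0.0019, 0.0, 0.0, 0.0035, 0.0015, 0.0, 0.0, 0.0035, 0.0014, 0.0, 0.0, 0.0037, 0.001, 0.0, 0.0, 0.0037, 0.0009, 0.0, 0.0, 0.0038, 0.0005, 0.0, 0.0, 0.0038, 0.0003, 0.0, 0.0, 0.0038, 0.0001, 0.0, 0.0]
```

>>> {"fn": "apply_moves", "kwargs": {"increments": [0.0027,0.0028,0,0,0.0029,0.0025,0,0,0.0031,0.0023,0,0,0.0032,0.0021,0,0,0.0034,0.0019,0,0,0.0035,0.0016,0,0,0.0036,0.0014,0,0,0.0037,0.001,0,0,0.0037,0.0009,0,0,0,0,0,0]}}

```text
time: 11.3
tcp_pos: [557.0, 49.1, 64.5]
tool_rot: [-1.809, -2.568, -0.002]
wrist_force: [-1.9, 5.3, 2.5]
width: 0.171
grip_force: 51.4
```

```bash
python3 st.py; python3 arc.py -9 3 12 55
```

```text
t 11.3 tcp [557.   49.1  64.5] dock [56.6 -9. ] R 57.3 ang -9.0 Frad 5.6 Fcw -0.9 w 0.1710066466575874 gf 51.4440643787384
start [557.3770461   46.87901992] end [591.0770461   42.47901992]
[0.0028, 0.0005, 0.0, 0.0, 0.0029, 0.0003, 0.0, 0.0, 0.0029, 0.0001, 0.0, 0.0, 0.0029, 0.0, 0.0, 0.0, 0.0028, -0.0001, 0.0, 0.0, 0.0029, -0.0003, 0.0, 0.0, 0.0028, -0.0005, 0.0, 0.0, 0.0029, -0.0006, 0.0, 0.0, 0.0027, -0.0007, 0.0, 0.0, 0.0028, -0.0009, 0.0, 0.0, 0.0027, -0.0011, 0.0, 0.0, 0.0026, -0.0011, 0.0, 0.0]
```

```bash
sed -i 's/567.4,-7.2/568.5,-4.7/' f.py; python3 st.py; python3 arc.py -8 3 12 55
```

```text
t 11.3 tcp [557.   49.1  64.5] dock [54.6 -7.1] R 55.0 ang -7.4 Frad 5.6 Fcw -0.7 w 0.1710066466575874 gf 51.4440643787384
start [557.53476361  49.19585875] end [591.33476361  45.39585875]
[0.0028, 0.0005, 0.0, 0.0, 0.0029, 0.0004, 0.0, 0.0, 0.0029, 0.0002, 0.0, 0.0, 0.0028, 0.0, 0.0, 0.0, 0.0029, -0.0001, 0.0, 0.0, 0.0029, -0.0002, 0.0, 0.0, 0.0028, -0.0005, 0.0, 0.0, 0.0029, -0.0005, 0.0, 0.0, 0.0028, -0.0007, 0.0, 0.0, 0.0027, -0.0008, 0.0, 0.0, 0.0027, -0.001, 0.0, 0.0, 0.0027, -0.0011, 0.0, 0.0]
```

>>> {"fn": "apply_moves", "kwargs": {"increments": [0.0028,0.0015,0,0,0.0029,0.0014,0,0,0.0029,0.0002,0,0,0.0028,0,0,0,0.0029,-0.0001,0,0,0.0029,-0.0002,0,0,0.0028,-0.0005,0,0]}}

```text
time: 12.0
tcp_pos: [576.8, 49.9, 64.4]
tool_rot: [-1.811, -2.567, -0.001]
wrist_force: [-3.6, 2.4, 5.2]
width: 0.173
grip_force: 51.7
```

```bash
python3 st.py; python3 arc.py -29 2 12 55
```

```text
t 12.0 tcp [576.8  49.9  64.4] dock [ 48.6 -26.1] R 55.2 ang -28.2 Frad 1.8 Fcw -3.9 w 0.17259768018077465 gf 51.67337357997894
start [577.57761832  49.54570808] end [598.87761832  41.14570808]
[0.0019, -0.0003, 0.0, 0.0, 0.0019, -0.0005, 0.0, 0.0, 0.0018, -0.0004, 0.0, 0.0, 0.0019, -0.0006, 0.0, 0.0, 0.0018, -0.0006, 0.0, 0.0, 0.0018, -0.0007, 0.0, 0.0, 0.0018, -0.0007, 0.0, 0.0, 0.0017, -0.0008, 0.0, 0.0, 0.0017, -0.0009, 0.0, 0.0, 0.0017, -0.0009, 0.0, 0.0, 0.0017, -0.001, 0.0, 0.0, 0.0016, -0.001, 0.0, 0.0]
```

>>> {"fn": "apply_moves", "kwargs": {"increments": [0.0019,-0.0003,0,0,0.0019,-0.0005,0,0,0.0018,-0.0004,0,0,0.0019,-0.0006,0,0,0.0018,-0.0006,0,0]}}

```text
time: 12.5
tcp_pos: [586.1, 47.6, 64.4]
tool_rot: [-1.811, -2.567, -0.001]
wrist_force: [-3.2, 4.6, 4.8]
width: 0.167
grip_force: 51.7
```

```bash
python3 st.py
```

```text
t 12.5 tcp [586.1  47.6  64.4] dock [ 43.5 -34.1] R 55.2 ang -38.1 Frad 3.3 Fcw -4.5 w 0.167423086230905 gf 51.666269302368164
```

>>> {"fn": "apply_moves", "kwargs": {"increments": [0.0018,-0.0007,0,0,0.0018,-0.0007,0,0]}}

```text
time: 12.7
tcp_pos: [589.7, 46.3, 64.4]
tool_rot: [-1.81, -2.567, -0.001]
wrist_force: [-3.1, 3.5, 4.3]
width: 0.166
grip_force: 51.7
```

```bash
python3 st.py; python3 arc.py -43 2 12 55
```

```text
t 12.7 tcp [589.7  46.3  64.4] dock [ 41. -37.] R 55.2 ang -42.1 Frad 2.0 Fcw -4.2 w 0.1657617900985116 gf 51.65716230869293
start [590.43119879  45.73830409] end [609.03119879  32.43830409]
[0.0017, -0.0008, 0.0, 0.0, 0.0018, -0.0009, 0.0, 0.0, 0.0017, -0.0009, 0.0, 0.0, 0.0016, -0.0009, 0.0, 0.0, 0.0016, -0.0011, 0.0, 0.0, 0.0016, -0.0011, 0.0, 0.0, 0.0016, -0.0011, 0.0, 0.0, 0.0015, -0.0012, 0.0, 0.0, 0.0014, -0.0012, 0.0, 0.0, 0.0014, -0.0013, 0.0, 0.0, 0.0014, -0.0014, 0.0, 0.0, 0.0013, -0.0014, 0.0, 0.0]
```

>>> {"fn": "apply_moves", "kwargs": {"increments": [0.0017,-0.0008,0,0,0.0018,-0.0009,0,0]}}

```text
time: 12.9
tcp_pos: [593.2, 44.7, 64.4]
tool_rot: [-1.81, -2.568, -0.002]
wrist_force: [-2.7, 5.1, 4.2]
width: 0.166
grip_force: 51.6
```

```bash
python3 st.py
```

```text
t 12.9 tcp [593.2  44.7  64.4] dock [ 38.3 -39.8] R 55.3 ang -46.1 Frad 3.4 Fcw -4.7 w 0.16557845106798103 gf 51.64158225059509
```

>>> {"fn": "apply_moves", "kwargs": {"increments": [0.0017,-0.0009,0,0,0.0016,-0.0009,0,0]}}

```text
time: 13.1
tcp_pos: [596.6, 42.8, 64.4]
tool_rot: [1.81, 2.567, 0.002]
wrist_force: [-1.6, 4.6, 4.2]
width: 0.173
grip_force: 51.6
```

```bash
python3 st.py
```

```text
t 13.1 tcp [596.6  42.8  64.4] dock [ 35.4 -42.3] R 55.2 ang -50.1 Frad 3.1 Fcw -3.7 w 0.1727134570813517 gf 51.636863350868225
```

>>> {"fn": "apply_moves", "kwargs": {"increments": [0.0016,-0.0011,0,0,0.0016,-0.0011,0,0]}}

```text
time: 13.3
tcp_pos: [599.8, 40.8, 64.4]
tool_rot: [1.81, 2.568, 0.002]
wrist_force: [-1.8, 5.1, 3.6]
width: 0.168
grip_force: 51.6
```

```bash
python3 st.py
```

```text
t 13.3 tcp [599.8  40.8  64.4] dock [ 32.4 -44.7] R 55.3 ang -54.1 Frad 3.2 Fcw -4.4 w 0.1684818060768084 gf 51.619380712509155
```

>>> {"fn": "apply_moves", "kwargs": {"increments": [0.0016,-0.0011,0,0,0.0015,-0.0012,0,0]}}

```text
time: 13.5
tcp_pos: [603.0, 38.5, 64.5]
tool_rot: [1.81, 2.567, 0.002]
wrist_force: [-1.6, 4.7, 4.7]
width: 0.169
grip_force: 51.6
```

```bash
python3 st.py
```

```text
t 13.5 tcp [603.   38.5  64.5] dock [ 29.2 -46.9] R 55.3 ang -58.1 Frad 2.7 Fcw -4.1 w 0.16884038860821238 gf 51.606454253196716
```

>>> {"fn": "apply_moves", "kwargs": {"increments": [0.0014,-0.0012,0,0,0.0014,-0.0013,0,0]}}

```text
time: 13.7
tcp_pos: [605.8, 36.0, 64.4]
tool_rot: [1.81, 2.567, 0.002]
wrist_force: [-1.1, 5.6, 4.0]
width: 0.171
grip_force: 51.6
```

```bash
python3 st.py
```

```text
t 13.7 tcp [605.8  36.   64.4] dock [ 25.9 -48.8] R 55.3 ang -62.0 Frad 3.4 Fcw -4.6 w 0.1711182523339104 gf 51.59865081310272
```

>>> {"fn": "apply_moves", "kwargs": {"increments": [0.0014,-0.0014,0,0,0.0013,-0.0014,0,0]}}

```text
time: 13.9
tcp_pos: [608.6, 33.3, 64.5]
tool_rot: [1.81, 2.567, 0.002]
wrist_force: [-1.5, 4.5, 3.1]
width: 0.168
grip_force: 51.6
```

```bash
python3 st.py; python3 arc.py -67 2 12 55
```

```text
t 13.9 tcp [608.6  33.3  64.5] dock [ 22.4 -50.5] R 55.3 ang -66.1 Frad 2.0 Fcw -4.3 w 0.1683927811119213 gf 51.58285439014435
start [609.05025352  32.45746142] end [620.65025352  12.75746142]
[0.0013, -0.0014, 0.0, 0.0, 0.0012, -0.0015, 0.0, 0.0, 0.0012, -0.0015, 0.0, 0.0, 0.0011, -0.0016, 0.0, 0.0, 0.001, -0.0016, 0.0, 0.0, 0.001, -0.0016, 0.0, 0.0, 0.001, -0.0017, 0.0, 0.0, 0.0009, -0.0017, 0.0, 0.0, 0.0008, -0.0017, 0.0, 0.0, 0.0008, -0.0018, 0.0, 0.0, 0.0007, -0.0018, 0.0, 0.0, 0.0006, -0.0018, 0.0, 0.0]
```

>>> {"fn": "apply_moves", "kwargs": {"increments": [0.0013,-0.0014,0,0,0.0012,-0.0015,0,0]}}

```text
time: 14.1
tcp_pos: [611.1, 30.4, 64.4]
tool_rot: [1.81, 2.567, 0.002]
wrist_force: [-0.1, 6.3, 2.9]
width: 0.172
grip_force: 51.6
```

```bash
python3 st.py
```

```text
t 14.1 tcp [611.1  30.4  64.4] dock [ 18.9 -51.9] R 55.2 ang -70.0 Frad 3.9 Fcw -5.0 w 0.17155230267051055 gf 51.56500697135925
```

>>> {"fn": "apply_moves", "kwargs": {"increments": [0.0012,-0.0015,0,0,0.0011,-0.0016,0,0]}}

```text
time: 14.3
tcp_pos: [613.6, 27.3, 64.5]
tool_rot: [1.81, 2.567, 0.003]
wrist_force: [-0.6, 4.7, 1.5]
width: 0.166
grip_force: 51.6
```

```bash
python3 st.py
```

```text
t 14.3 tcp [613.6  27.3  64.5] dock [ 15.2 -53.2] R 55.3 ang -74.1 Frad 2.2 Fcw -4.2 w 0.1662124883014511 gf 51.55160307884216
```

>>> {"fn": "apply_moves", "kwargs": {"increments": [0.001,-0.0016,0,0,0.001,-0.0016,0,0]}}

```text
time: 14.5
tcp_pos: [615.6, 24.2, 64.5]
tool_rot: [1.809, 2.567, 0.003]
wrist_force: [-0.7, 5.5, 2.4]
width: 0.167
grip_force: 51.5
```

```bash
python3 st.py
```

```text
t 14.5 tcp [615.6  24.2  64.5] dock [ 11.5 -54. ] R 55.2 ang -78.0 Frad 2.3 Fcw -5.1 w 0.1671506131996797 gf 51.53595685958862
```

>>> {"fn": "apply_moves", "kwargs": {"increments": [0.001,-0.0017,0,0,0.0009,-0.0017,0,0]}}

```text
time: 14.7
tcp_pos: [617.5, 20.7, 64.5]
tool_rot: [1.809, 2.567, 0.003]
wrist_force: [1.2, 7.0, 1.5]
width: 0.166
grip_force: 51.5
```

```bash
python3 st.py
```

```text
t 14.7 tcp [617.5  20.7  64.5] dock [  7.6 -54.7] R 55.2 ang -82.1 Frad 4.3 Fcw -5.7 w 0.1655259378976596 gf 51.51817739009857
```

>>> {"fn": "apply_moves", "kwargs": {"increments": [0.0008,-0.0017,0,0,0.0008,-0.0018,0,0]}}

```text
time: 14.9
tcp_pos: [619.2, 17.2, 64.5]
tool_rot: [1.809, 2.567, 0.003]
wrist_force: [1.7, 4.8, 2.9]
width: 0.167
grip_force: 51.5
```

```bash
python3 st.py; python3 arc.py -87 2 12 55
```

```text
t 14.9 tcp [619.2  17.2  64.5] dock [  3.8 -55.1] R 55.2 ang -86.1 Frad 3.5 Fcw -3.7 w 0.16673718667028117 gf 51.51011288166046
start [619.31337429  16.34758878] end [623.51337429  -6.15241122]
[0.0007, -0.0018, 0.0, 0.0, 0.0006, -0.0018, 0.0, 0.0, 0.0006, -0.0018, 0.0, 0.0, 0.0005, -0.0019, 0.0, 0.0, 0.0005, -0.0018, 0.0, 0.0, 0.0004, -0.0019, 0.0, 0.0, 0.0003, -0.0019, 0.0, 0.0, 0.0002, -0.0019, 0.0, 0.0, 0.0002, -0.0019, 0.0, 0.0, 0.0001, -0.0019, 0.0, 0.0, 0.0001, -0.002, 0.0, 0.0, -0.0, -0.0019, 0.0, 0.0]
```

>>> {"fn": "apply_moves", "kwargs": {"increments": [0.0007,-0.0018,0,0,0.0006,-0.0018,0,0]}}

```text
time: 15.1
tcp_pos: [620.6, 13.6, 64.5]
tool_rot: [1.809, 2.567, 0.003]
wrist_force: [1.4, 5.5, 1.7]
width: 0.17
grip_force: 51.5
```

```bash
python3 st.py
```

```text
t 15.1 tcp [620.6  13.6  64.5] dock [ -0.1 -55.2] R 55.2 ang -90.1 Frad 3.1 Fcw -4.8 w 0.1699958287549388 gf 51.49348318576813
```

>>> {"fn": "apply_moves", "kwargs": {"increments": [0.0006,-0.0018,0,0,0.0005,-0.0019,0,0]}}

```text
time: 15.3
tcp_pos: [621.7, 9.9, 64.5]
tool_rot: [1.809, 2.567, 0.003]
wrist_force: [1.7, 4.8, 1.5]
width: 0.169
grip_force: 51.5
```

```bash
python3 st.py
```

```text
t 15.3 tcp [621.7   9.9  64.5] dock [ -4.  -55.1] R 55.2 ang -94.2 Frad 2.9 Fcw -4.2 w 0.16907875054367816 gf 51.47365093231201
```

>>> {"fn": "apply_moves", "kwargs": {"increments": [0.0005,-0.0018,0,0,0.0004,-0.0019,0,0]}}

```text
time: 15.5
tcp_pos: [622.6, 6.1, 64.5]
tool_rot: [1.809, 2.567, 0.003]
wrist_force: [1.6, 4.7, 0.2]
width: 0.17
grip_force: 51.5
```

```bash
python3 st.py
```

```text
t 15.5 tcp [622.6   6.1  64.5] dock [ -7.9 -54.6] R 55.2 ang -98.2 Frad 2.5 Fcw -4.3 w 0.16971675619287896 gf 51.475998759269714
```

```bash
python3 - <<'E'
from f import *
p,d=vision.read_camera("side");q=cv2.resize(p[200:300,235:375,::-1],None,fx=5,fy=5,interpolation=cv2.INTER_CUBIC)
p,d=vision.read_camera("wrist")
cv2.imwrite("pics/s2.png",q);cv2.imwrite("pics/w4.png",p[:,:,::-1])
E
```

```text
(no output)
```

View pics/w4.png

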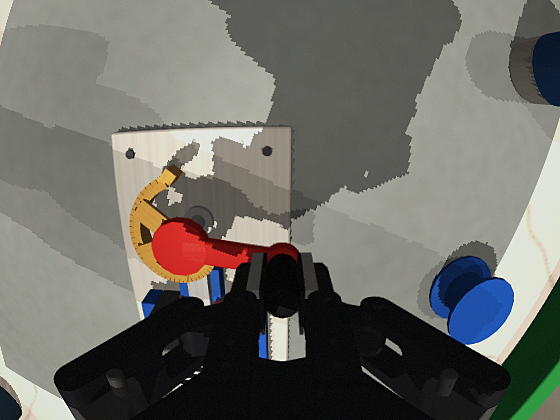

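The wrist view shows the knob held at (285,255) and the hook turned by about half a turn. I'll check the module with the side view.

View pics/s2.png

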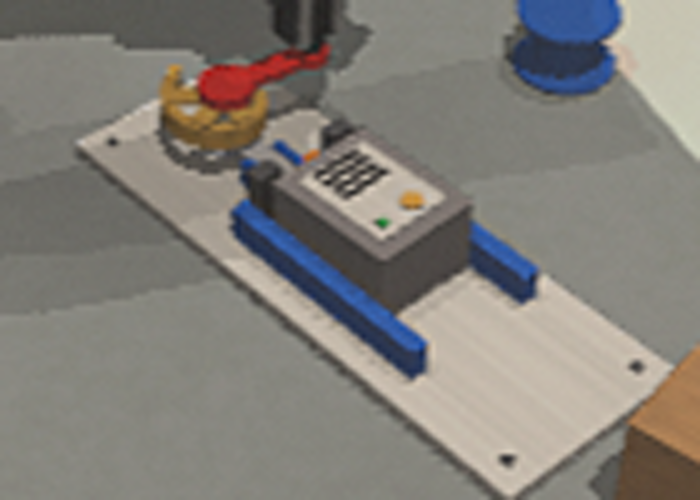

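Side crop: the module's inner edge is now at the dark seat blocks (262,180), and its outer top corners are at (388,258) and (470,205). So it has been drawn in. Checking numerically, then I'll continue.

```bash
python3 - <<'E'
from f import *
o0=np.array([567.4,-7.2])
K,R,t=cam("side");C=-R.T@t
def w(x,y,z):
    u,v=235+(x+.5)/5-.5,200+(y+.5)/5-.5
    r=R.T@np.array([(u-K[0,2])/K[0,0],(v-K[1,2])/K[1,1],1]); return C+r*(z-C[2])/r[2]
for n,q in dict(oL=(388,258,55.5),oR=(471,206,55.5),railL=(417,352,30),railLi=(235,207,30)).items(): print(n,((w(*q)[:2]-o0)@dx).round(1))
E
python3 st.py; python3 arc.py -99 2 12 55
```

```text
oL -154.2
oR -154.7
railL -191.2
railLi -56.6
t 15.6 tcp [622.7   5.6  64.5] dock [ -8.3 -54.6] R 55.2 ang -98.6 Frad 3.7 Fcw -3.3 w 0.16968431669516754 gf 51.45542085170746
start [622.57901992   5.3229539 ] end [621.97901992 -17.5770461 ]
[0.0003, -0.0019, 0.0, 0.0, 0.0003, -0.0019, 0.0, 0.0, 0.0002, -0.0019, 0.0, 0.0, 0.0001, -0.0019, 0.0, 0.0, 0.0, -0.0019, 0.0, 0.0, 0.0, -0.002, 0.0, 0.0, -0.0001, -0.0019, 0.0, 0.0, -0.0001, -0.0019, 0.0, 0.0, -0.0002, -0.0019, 0.0, 0.0, -0.0003, -0.0019, 0.0, 0.0, -0.0004, -0.0019, 0.0, 0.0, -0.0004, -0.0019, 0.0, 0.0]
```

>>> {"fn": "apply_moves", "kwargs": {"increments": [0.0003,-0.0019,0,0,0.0003,-0.0019,0,0]}}

```text
time: 15.8
tcp_pos: [623.2, 2.3, 64.5]
tool_rot: [1.809, 2.567, 0.003]
wrist_force: [2.3, 5.7, 0.9]
width: 0.168
grip_force: 51.5
```

```bash
python3 st.py
```

```text
t 15.8 tcp [623.2   2.3  64.5] dock [-11.6 -54. ] R 55.2 ang -102.1 Frad 3.0 Fcw -5.4 w 0.16805257455192016 gf 51.467002630233765
```

>>> {"fn": "apply_moves", "kwargs": {"increments": [0.0002,-0.0019,0,0,0.0001,-0.0019,0,0]}}

```text
time: 16.0
tcp_pos: [623.6, -1.2, 64.5]
tool_rot: [1.809, 2.567, 0.003]
wrist_force: [2.7, 6.4, 1.4]
width: 0.17
grip_force: 51.5
```

```bash
python3 st.py
```

```text
t 16.0 tcp [623.6  -1.2  64.5] dock [-15.1 -53.1] R 55.2 ang -105.9 Frad 3.1 Fcw -6.2 w 0.169967895423792 gf 51.451789140701294
```

>>> {"fn": "apply_moves", "kwargs": {"increments": [0,-0.0019,0,0,0,-0.0019,0,0]}}

```text
time: 16.2
tcp_pos: [623.7, -4.6, 64.5]
tool_rot: [1.809, 2.567, 0.004]
wrist_force: [3.6, 8.3, 0.4]
width: 0.166
grip_force: 51.4
```

```bash
python3 st.py
```

```text
t 16.2 tcp [623.7  -4.6  64.5] dock [-18.3 -52.1] R 55.2 ang -109.4 Frad 3.7 Fcw -8.3 w 0.16556256215813162 gf 51.397883892059326
```

Force is climbing: 5.4, 6.2, 8.3 N. I'll take single rows now.

>>> {"fn": "apply_moves", "kwargs": {"increments": [-0.0001,-0.0019,0,0]}}

```text
time: 16.3
tcp_pos: [623.7, -6.1, 64.5]
tool_rot: [1.808, 2.568, 0.005]
wrist_force: [4.1, 9.0, -0.5]
width: 0.169
grip_force: 51.4
```

```bash
python3 st.py
```

```text
t 16.3 tcp [623.7  -6.1  64.5] dock [-19.8 -51.6] R 55.2 ang -111.0 Frad 3.8 Fcw -9.1 w 0.16878175784309568 gf 51.35709464550018
```

>>> {"fn": "apply_moves", "kwargs": {"increments": [-0.0001,-0.001,0,0]}}

```text
time: 16.4
tcp_pos: [623.7, -6.9, 64.5]
tool_rot: [1.808, 2.568, 0.005]
wrist_force: [4.3, 8.9, -0.6]
width: 0.167
grip_force: 51.3
```

```bash
python3 st.py
```

```text
t 16.4 tcp [623.7  -6.9  64.5] dock [-20.5 -51.3] R 55.2 ang -111.8 Frad 3.9 Fcw -9.1 w 0.1671980994367435 gf 51.31932199001312
```

>>> {"fn": "apply_moves", "kwargs": {"increments": [-0.0002,-0.0015,0,0]}}

```text
time: 16.5
tcp_pos: [623.6, -8.1, 64.5]
tool_rot: [1.808, 2.568, 0.006]
wrist_force: [4.7, 8.6, -1.8]
width: 0.167
grip_force: 51.2
```

```bash
python3 st.py
```

```text
t 16.5 tcp [623.6  -8.1  64.5] dock [-21.6 -50.8] R 55.2 ang -113.0 Frad 4.2 Fcw -8.8 w 0.16727880252151406 gf 51.2227338552475
```

>>> {"fn": "apply_moves", "kwargs": {"increments": [-0.0001,-0.001,0,0]}}

```text
time: 16.6
tcp_pos: [623.6, -9.1, 64.5]
tool_rot: [1.808, 2.568, 0.006]
wrist_force: [5.7, 9.3, -1.8]
width: 0.168
grip_force: 51.2
```

```bash
python3 st.py
```

```text
t 16.6 tcp [623.6  -9.1  64.5] dock [-22.6 -50.4] R 55.3 ang -114.2 Frad 5.0 Fcw -9.7 w 0.16797633720359523 gf 51.236228942871094
```

>>> {"fn": "apply_moves", "kwargs": {"increments": [-0.0003,-0.0015,0,0]}}

```text
time: 16.7
tcp_pos: [623.4, -10.4, 64.5]
tool_rot: [1.807, 2.568, 0.006]
wrist_force: [6.0, 9.7, -2.5]
width: 0.171
grip_force: 51.2
```

```bash
python3 st.py
```

```text
t 16.7 tcp [623.4 -10.4  64.5] dock [-23.7 -49.9] R 55.2 ang -115.4 Frad 5.0 Fcw -10.3 w 0.17124557347122127 gf 51.17781221866608
```

>>> {"fn": "apply_moves", "kwargs": {"increments": [-0.0003,-0.001,0,0]}}

```text
time: 16.8
tcp_pos: [623.3, -11.4, 64.5]
tool_rot: [1.807, 2.568, 0.006]
wrist_force: [7.5, 10.0, -3.6]
width: 0.167
grip_force: 51.1
```

```bash
python3 st.py
```

```text
t 16.8 tcp [623.3 -11.4  64.5] dock [-24.6 -49.4] R 55.2 ang -116.5 Frad 6.2 Fcw -10.8 w 0.1671634468090036 gf 51.10001742839813
```

That is 10.8 N, firmly tight. I'll unload the arm, release and withdraw upward.

>>> {"fn": "apply_moves", "kwargs": {"increments": [0,0.001,0,0,0,0.001,0,0,0,0,0,0]}}

```text
time: 17.1
tcp_pos: [623.3, -11.2, 64.5]
tool_rot: [1.808, 2.565, 0.004]
wrist_force: [8.6, 4.5, -3.2]
width: 0.172
grip_force: 51.1
```

```bash
python3 st.py
```

```text
t 17.1 tcp [623.3 -11.2  64.5] dock [-24.4 -49.5] R 55.2 ang -116.2 Frad 8.0 Fcw -5.5 w 0.17227547420541564 gf 51.0712069272995
```

>>> {"fn": "apply_moves", "kwargs": {"increments": [0.001,0.0005,0,0,0.0008,0.0004,0,0,0,0,0,0]}}

```text
time: 17.4
tcp_pos: [623.5, -10.9, 64.4]
tool_rot: [1.811, 2.567, 0.001]
wrist_force: [0.9, 4.5, 1.9]
width: 0.166
grip_force: 51.6
```

```bash
python3 st.py
```

```text
t 17.4 tcp [623.5 -10.9  64.4] dock [-24.2 -49.7] R 55.3 ang -116.0 Frad 0.4 Fcw -4.6 w 0.16582942452365843 gf 51.62512421607971
```

>>> {"fn": "apply_moves", "kwargs": {"increments": [0,0,0,0,0,0,0,0,0,0,0,0,0,0,0,0,0,0,0,0,0,0,0.01,0,0,0,0.02,0,0,0,0.04,0,0,0,0.05,0,0,0,0.05,0,0,0,0,0,0,0,0,0], "fingers": 0}}

```text
time: 18.6
tcp_pos: [623.8, -11.3, 236.4]
tool_rot: [1.81, 2.565, 0.004]
wrist_force: [-0.7, 0.0, -1.9]
width: 0.501
grip_force: 0.0
```

```bash
python3 st.py; python3 - <<'E'
from f import *
p,d=vision.read_camera("top");cv2.imwrite("pics/top2.png",cv2.resize(p[135:235,235:385,::-1],None,fx=5,fy=5,interpolation=cv2.INTER_CUBIC))
p,d=vision.read_camera("wrist");cv2.imwrite("pics/w5.png",p[:,:,::-1])
E
```

```text
t 18.6 tcp [623.8 -11.3 236.4] dock [-24.6 -49.9] R 55.7 ang -116.2 Frad -0.7 Fcw 0.1 w 0.5012586378553078 gf 0.0
```

View pics/w5.png

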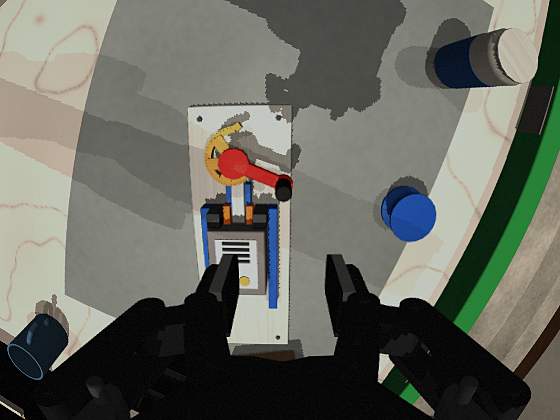

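The crank stayed put, with the hub at (233,165) and the knob at (284,188). The module is on its seat blocks at row 225. I'll check how far the crank settled back.

```bash
python3 - <<'E'
from f import *
h=fw(233,165,57);k=fw(283,192,93);r=fw(285,179,55)
for n,p in(("knob",k),("ring",r)):
    v=(p-h)[:2];print(n,p.round(1),np.degrees(np.arctan2(v@dy,v@dx)),np.linalg.norm(v))
E
```

```text
knob [621.4  -8.3  93. ] -110.40869190542719 53.30169179667445
ring [622.1  -4.1  55. ] -105.95222210975483 54.12029229183003
```

```bash
python3 - <<'E'
from f import *
K,R,t=cam("wrist");C=-R.T@t
p,d=vision.read_camera("wrist")
v,u=np.indices(d.shape);qx=(u-K[0,2])/K[0,0];qy=(v-K[1,2])/K[0,0];r=np.hypot(qx,qy)+1e-9
s=np.tan(r)/r; X=(np.stack([qx*s*d,qy*s*d,d],-1)-t)@R
g=p.astype(int).sum(2)
roi=np.zeros(d.shape,bool);roi[165:210,265:300]=1
m=roi&(X[...,2]>87)&(X[...,2]<100)
P=X[m];print(len(P),P.mean(0),(P.min(0)+P.max(0))/2)
m=roi&(X[...,2]>60)&(X[...,2]<100)
P=X[m];print(len(P),P.mean(0),(P.min(0)+P.max(0))/2)
ys,xs=np.where(roi&(X[...,2]>87));print(ys.mean(),xs.mean(),fw(xs.mean(),ys.mean(),93))
E
```

```text
219 [622.50933862  -9.68445846  92.09191207] [622.61089758 -10.32246916  90.501867  ]
318 [621.94726309  -8.22067469  86.7167276 ] [622.61901376 -10.31908305  77.01337569]
193.40271493212668 283.6289592760181 [622.09792461  -9.26521512  93.        ]
```

```bash
python3 -c "
from cell import workorder
print(workorder.sign_off())"
```

```text
the job is handed in; nothing more can be done
None
```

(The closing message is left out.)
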